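# Open a pop-out T-handle latch on a control enclosure

### The arm

A 6-joint arm with a two-finger parallel gripper is mounted at the origin on the work surface. World frame = base frame: x ahead of the robot, y to its left, z up, the work surface at z = 0. Lengths are in m, angles in rad, forces in N, time in s.
With the tool pointing down it reaches from about 0.3 to 0.85 m from the base axis. Payload 5.4 kg.
Tool frame: the origin (TCP) lies on the centre line of the jaws, within the pads' length; the fingertips stand 25 mm ahead of it and the grasp point (between the pads) lies 6 mm ahead of it; z points along the fingers, y is the line along which they close (so a half turn about z gives the same grasp; the last joint's range is limited). The gripper opens to 85 mm and grips with 20 to 120 N. Pads are 22 mm wide; open, the fingers measure 114 mm over their backs; the gripper's body (76 mm by 85 mm) begins 54 mm behind the grasp point. The pads swing forward as they close: fully open they stand 13 mm farther back than shut.
Start: joints at [-1.436, 0.158, 1.597, -0, 1.386, -0.21], TCP at [0.194, -0.541, 0.256] pointing down, gripper open.
Joint ranges: [-2.91, 2.91], [-0.94, 2.29], [0.18, 2.7], [-1.29, 4.43], [0.17, 2.64], [-3, 3]. Speed limits (rad/s): [2.57, 2.57, 3.14, 3.14, 3.14, 3.14].

### API

Orientations are given as a unit quaternion [w, x, y, z].
In Python, from cell import r gives the robot as it stands.
- The arm moves only by the tool step_arm, never from a script. Its argument "deltas" is a list of rows, each an object with "xyz": the shift along the tool's x, y, z in m, a list of three; "roll": the turn about the tool's z in units of 8 degrees (1.0 is 8 degrees); "claw": the opening, from -1 (shut) to 1 (fully open). A call has 1 to 10 rows; each row shifts and turns the commanded pose from where the row before left it, along the tool's axes as they then stand; what a row does not reach is not made up. A row lasts 1/10 s, in which the tool goes at most 50 mm and 8.59 degrees, less where a joint would pass 70% of its speed; a pose out of reach is approached as far as the arm can. A call with a gripper value outside its range is refused whole. The fingers move at their own pace and stop on an object; "force" is the grip in N (left out, the last holds). Time passes only in rows, so rows that do not move let the fingers close. It gives the time, the measured TCP pose, the force, the opening and the grip force at its end, in the units of the state.
- r.sense(): the state, without advancing time (a new reading comes with each control period).
- r.snapshot(name): name is "scene" or "top" or "wrist"; returns a dict with "img" (400x640x3 uint8, red, green, blue), "z_map" (400x640 float32, m along the optical axis (not along the pixel's ray), 0 where there is no reading), "intrinsics" (3x3 intrinsics, pixels), "k1" (the pictures are not rectified: a ray, as slopes to the right and down, at radius r is drawn at 1 + k1 r^2 times it, then the intrinsics apply), "R" (3x3) and "t" (3): a world point X has camera coordinates R X + t; the wrist camera has in their place "hand_eye" (4x4, takes a point from camera to tool coordinates, whose origin is the TCP and whose axes are the flange's). Camera axes: x right, y down, z forward; pixel columns grow to the right and rows downward; lengths in m; the calibration is good to about 2 mm. A picture is of the moment at which its call begins: read the wrist's pose just before it.
- r.hand_in(): hands the job in; it is judged then, once.
Trained networks look in a picture, given as the dict that the camera call returned (one of the last four; its "shot" number tells which), for a name from the list of things; names that differ only in an ending like _2 or _b are one class to them, and where a whole thing is asked for, a point or a joint stands for the part that bears it (a point fixed in the world has none). Each returns a list of dicts, best first, with "score" (0 to 1); they miss things now and then, are a little off and sometimes report something else, mostly with a low value. They report only what shows in the picture. A call takes as long as a camera call.
- r.boxes_of(picture, query): "at" ([column, row] in pixels, amid what is visible of it).
The state is a dict: "time": time; "joint_positions": joint angles; "dq": joint speeds; "effort": joint torques, N m; "ee_pos": TCP position; "tool_rot": TCP orientation; "force": force on the tool from outside, world axes, zero at the start; "torque": the same for the moment, N m; "width": finger opening in m; "gripper_force": force on a finger pad.
Only numpy, scipy, OpenCV 4.12 (cv2) and the standard library are available. Lean on these libraries where they do the work, as an engineer would, in place of code of your own. Each camera call takes 0.05 s, during which the arm holds its last target. There are 200 camera calls.

### The job

Open the control enclosure that lies on the bench: gently press its green release button so that the red T-handle springs out, then turn the handle clockwise until the latch is clear, which you can feel as it comes up to its end stop, without forcing it. Then raise the lid, for instance by the handle, until its front edge is about 9 cm up, let go so that it stays open with the handle out and turned, and leave everything else on the bench alone.

Things in the scene. Friction and masses are not known exactly. Their poses are not given: they have to be found in the camera images.
- enclosure: grey control enclosure lying on its back, fixed to the bench, 280 (x) x 240 (y) mm, 116 mm high to the top of its shut white lid. Origin: centre of its underside; z up, x from the handle side towards the hinge side. The T-handle's axis lies 70 mm from the origin towards -x, the release button 12 mm towards -x, both at y = 0. The handle's black frame: 104 (y) x 41 (x) mm, rim 12 mm above the lid
- handle_grip (a point): centre of the red T-handle's crossbar: 80 mm long (its own y), 16 wide (x), 13 thick (z); axes turn with the bar. Seated, it lies along the enclosure's y, sunk in its frame (top 2 mm above the rim), and cannot turn. Popped out it stands 30 mm higher: bar centre 37.5 mm above the lid, 25.5 mm above the rim, held out by a spring of about 6 N, free to be pinched across its 16 mm
- release_button: green round push button, 24 mm across, in a black bezel, 58 mm from the handle's axis towards the hinge. Origin: centre of its top face, 12 mm above the lid when out. It goes 6 mm straight down against a light spring (2 N at first, 5 N at the bottom); the handle springs out when it is about 4 mm down. The bottom is hard: more than 25 N damages it
- push (a joint): travel of the release button, m: 0 out, 0.006 fully pressed
- pop (a joint): travel of the T-handle out of its frame, m: 0 seated, 0.030 fully out. It comes out by itself when the button is pressed and stays out
- turn (a joint): angle of the T-handle, rad: 0 latched, grows clockwise seen from above. About 0.15 N m of even friction. The latch clears its keeper somewhere between 0.6 and 1.3 (set differently on every enclosure, not visible); about 0.15 rad further the handle meets a firm end stop, between 0.75 and 1.45. Only feeling the torque rise tells where
- cam: steel latch finger inside the enclosure, turning with the handle (hidden under the lid). Origin on the handle's axis at the lid's underside
- latch_case: the keeper and end stop inside the enclosure, below the handle (hidden under the lid). Origin on the handle's axis at the lid's underside. It is damaged if the latch finger bears on it with more than 30 N: at the end stop (10 mm from the axis) that is about 0.3 N m on the handle on top of its friction; half of that is a clear sign of the stop. Pulling at the lid before the latch is clear loads it too
- lid (a joint): opening angle of the lid, rad: 0 shut, up to 1.5; stiff hinge that stays where it is left. With the latch clear it takes about 9 to 12 N upward at the handle to lift
- lid_hinge (a point): middle of the lid's hinge line, on the far rim of the enclosure at the lid's underside, 6 mm below the lid's top, 210 mm from the handle's axis. The hinge line is this point's y; a positive turn about y opens the lid (front edge rises)
- lid_front (a point): middle of the lid's front edge, top face, on the handle side, 280 mm from the hinge line
- contactor_a: contactor, black block with white top, 75 x 45 x 72 mm, standing close to the +y side of the enclosure; leave alone. Body origin: centre of its underside
- contactor_b: contactor, black block with white top, 75 x 45 x 72 mm; leave alone. Origin: centre of its underside
- contactor_c: contactor, black block with white top, 75 x 45 x 72 mm; leave alone. Origin: centre of its underside
- terminals: green terminal strip, 100 x 30 x 32 mm, lying close to the -y side of the enclosure; leave alone. Origin: centre of its underside
- screwdriver: screwdriver with green handle, 200 mm long, lying flat; leave alone
- rule: yellow folded rule, 240 x 34 x 16 mm, lying flat; leave alone. Origin: centre of its underside
- carton: cardboard carton, 120 x 80 x 60 mm; leave alone. Origin: centre of its underside

How it is judged:
By the outcome, as a careful person would: the job done as asked, in the order asked, and still so for the second after the job is handed in, with the robot touching nothing.
It also fails if it takes over 72 s, if anything falls off the work surface, if the arm or the gripper's body presses on something with over 40 N, if the wrist force passes 120 N, or if a joint passes its speed limit or range.

## Working session

There is one attempt and no reset: what is moved stays moved. The work goes in short steps, Python scripts to look and compute and a tool call to move; the robot and the scene stay as the last step left them, time stands still between calls to the robot, and variables do not carry over. Pictures are saved under pics/ and viewed, at most 10 in all, crops included, and the job is handed in when it is done.

Besides the shell and the picture viewer there is one more tool, called after ">>>" by a JSON object that holds its "fn" and its "kwargs", one argument or row to a line. step_arm: Moves the arm, as the interface text tells. Its arguments: {"type":"object","properties":{"deltas":{"type":"array"},"force":{"type":"number"}},"required":["deltas"]}

```bash
mkdir -p pics
cat > h.py <<'E'
import numpy as np, cv2
from cell import r
from scipy.spatial.transform import Rotation as Ro
def pose():
    s=r.sense(); q=s["tool_rot"]; return np.array(s["ee_pos"]), Ro.from_quat([q[1],q[2],q[3],q[0]]).as_matrix(), s
def shot(name,fn=None):
    p,R,s=pose(); d=r.snapshot(name)
    if name=="wrist":
        H=np.array(d["hand_eye"]); d["Rw"]=R@H[:3,:3]; d["tw"]=R@H[:3,3]+p
    else:
        Rc=np.array(d["R"]); d["Rw"]=Rc.T; d["tw"]=-Rc.T@np.array(d["t"])
    if fn: cv2.imwrite("pics/"+fn,d["img"][:,:,::-1])
    return d
def ray(d,uv):
    K=np.array(d["intrinsics"]); k=d["k1"]
    q=cv2.undistortPoints(np.array([[uv]],float),K,np.array([k,0,0,0,0.]))[0,0]
    return np.array([q[0],q[1],1.])
def world(d,uv,z=None):
    c=ray(d,uv)
    if z is None:
        u,v=map(int,np.round(uv)); w=d["z_map"][max(v-2,0):v+3,max(u-2,0):u+3]; w=w[w>0]
        return d["Rw"]@(c*np.median(w))+d["tw"]
    g=d["Rw"]@c; return d["tw"]+g*(z-d["tw"][2])/g[2]
E
python3 - <<'E'
from h import *
for n in ("top","scene"):
    d=shot(n,n+"1.png")
    for q in ("enclosure","handle_grip","release_button","contactor_a","terminals","screwdriver","rule","carton","lid_front"):
        for b in r.boxes_of(d,q)[:3]:
            print(n,q,round(b["score"],2),np.round(b["at"]),np.round(world(d,b["at"]),3))
p,R,s=pose();print(p,R.round(3),s["time"])
E
```

```text
top enclosure 0.92 [298. 184.] [0.634 0.081 0.123]
top handle_grip 0.64 [297. 210.] [0.563 0.082 0.132]
top release_button 0.54 [296. 190.] [0.616 0.087 0.128]
top contactor_a 0.72 [473. 232.] [ 0.499 -0.405  0.074]
top contactor_a 0.7 [229. 174.] [0.67  0.279 0.074]
top contactor_a 0.6 [470. 277.] [ 0.377 -0.389  0.073]
top terminals 0.57 [357. 185.] [ 0.641 -0.085  0.033]
top screwdriver 0.76 [216. 280.] [0.368 0.326 0.02 ]
top rule 0.55 [179. 192.] [0.627 0.441 0.017]
top carton 0.58 [471. 192.] [ 0.613 -0.407  0.061]
top lid_front 0.78 [298. 185.] [0.629 0.081 0.127]
scene enclosure 0.64 [337. 224.] [0.71  0.081 0.116]
scene enclosure 0.18 [192. 230.] [ 0.669 -0.404  0.056]
scene handle_grip 0.54 [332. 191.] [0.572 0.073 0.129]
scene contactor_a 0.84 [205. 176.] [ 0.395 -0.39   0.046]
scene contactor_a 0.81 [193. 196.] [ 0.522 -0.415  0.072]
scene contactor_a 0.6 [395. 228.] [0.695 0.282 0.068]
scene terminals 0.57 [286. 232.] [ 0.668 -0.087  0.034]
scene terminals 0.51 [335. 210.] [0.648 0.079 0.113]
scene rule 0.82 [436. 223.] [0.634 0.448 0.016]
scene carton 0.72 [193. 228.] [ 0.663 -0.402  0.059]
scene carton 0.43 [330. 188.] [0.557 0.069 0.129]
scene lid_front 0.63 [333. 213.] [0.661 0.072 0.116]
scene lid_front 0.38 [192. 200.] [ 0.53 -0.42  0.06]
[ 0.19431522 -0.54113964  0.25630336] [[ 0.941  0.338 -0.   ]
 [ 0.338 -0.941  0.   ]
 [-0.    -0.    -1.   ]] 1.0
```

View pics/top1.png

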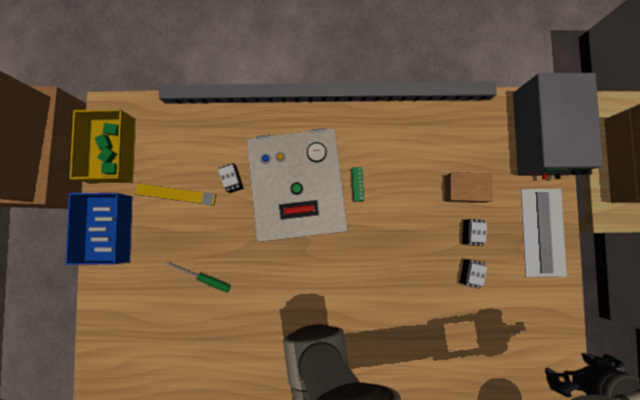

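View pics/scene1.png

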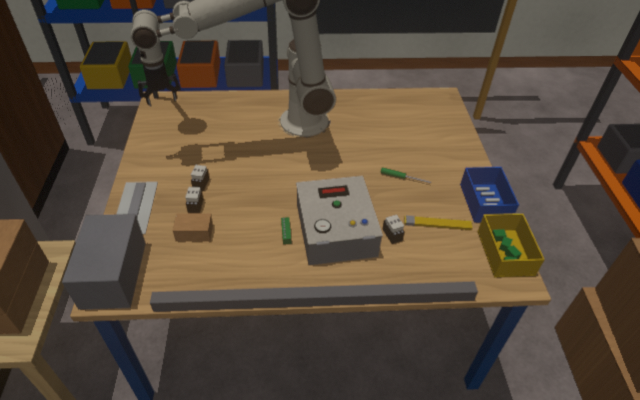

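The top view shows the enclosure at about (298,184), turned by roughly +6°, with the handle at (297,210) and the button at (296,190). I'll turn and raise the tool, then move over the enclosure with the fingers shut.

>>> {"fn": "step_arm", "kwargs": {
  "deltas": [
    {"xyz":[0,0,-0.01],"roll":-0.95,"claw":-1},
    {"xyz":[0,0,-0.01],"roll":-0.95,"claw":-1},
    {"xyz":[0,0,-0.01],"roll":-0.95,"claw":-1},
    {"xyz":[0,0,-0.01],"roll":-0.95,"claw":-1},
    {"xyz":[0,0,-0.01],"roll":-0.95,"claw":-1},
    {"xyz":[0,0,-0.01],"roll":-0.95,"claw":-1},
    {"xyz":[0,0,-0.01],"roll":-0.95,"claw":-1},
    {"xyz":[0,0,-0.01],"roll":-0.95,"claw":-1},
    {"xyz":[0,0,-0.01],"roll":-0.95,"claw":-1},
    {"xyz":[0,0,-0.01],"roll":-0.95,"claw":-1}
  ],
  "force": 20
}}

```text
time: 2.0
ee_pos: [0.1943, -0.5411, 0.3567]
tool_rot: [-0.0, 0.669, 0.744, 0.0]
force: [0.3, -0.1, 0.1]
width: -0.0002
gripper_force: 0.0
```

>>> {"fn": "step_arm", "kwargs": {
  "deltas": [
    {"xyz":[0.029,0.021,0],"roll":0,"claw":-1},
    {"xyz":[0.029,0.021,0],"roll":0,"claw":-1},
    {"xyz":[0.029,0.021,0],"roll":0,"claw":-1},
    {"xyz":[0.029,0.021,0],"roll":0,"claw":-1},
    {"xyz":[0.029,0.021,0],"roll":0,"claw":-1},
    {"xyz":[0.029,0.021,0],"roll":0,"claw":-1},
    {"xyz":[0.029,0.021,0],"roll":0,"claw":-1},
    {"xyz":[0.029,0.021,0],"roll":0,"claw":-1},
    {"xyz":[0.029,0.021,0],"roll":0,"claw":-1},
    {"xyz":[0.029,0.021,0],"roll":0,"claw":-1}
  ]
}}

```text
time: 3.0
ee_pos: [0.3747, -0.2302, 0.3565]
tool_rot: [0.0, 0.671, 0.742, -0.0]
force: [-0.5, -0.1, -0.5]
width: 0.0002
gripper_force: 0.0
```

>>> {"fn": "step_arm", "kwargs": {
  "deltas": [
    {"xyz":[0.029,0.021,0],"roll":0,"claw":-1},
    {"xyz":[0.029,0.021,0],"roll":0,"claw":-1},
    {"xyz":[0.029,0.021,0],"roll":0,"claw":-1},
    {"xyz":[0.029,0.021,0],"roll":0,"claw":-1},
    {"xyz":[0.029,0.021,0],"roll":0,"claw":-1},
    {"xyz":[0.029,0.021,0],"roll":0,"claw":-1},
    {"xyz":[0.029,0.021,0],"roll":0,"claw":-1},
    {"xyz":[0.029,0.021,0],"roll":0,"claw":-1},
    {"xyz":[0.029,0.021,0],"roll":0,"claw":-1},
    {"xyz":[0,0,0],"roll":0,"claw":-1}
  ]
}}

```text
time: 4.0
ee_pos: [0.537, 0.0503, 0.3559]
tool_rot: [-0.0, 0.669, 0.743, 0.0]
force: [-0.5, -0.4, -0.3]
width: -0.0004
gripper_force: 0.0
```

```bash
cat > m.py <<'E'
from h import *
def measure(fn):
    d=shot("wrist",fn); p,R,s=pose()
    print("tcp",p.round(4),"yaw",np.degrees(np.arctan2(R[1,0],R[0,0])).round(2),"tool z",R[:,2].round(4),"F",np.round(s["force"],2))
    for q in ("release_button","handle_grip"):
        for b in r.boxes_of(d,q)[:2]:
            print(q,round(b["score"],2),np.round(b["at"]),np.round(world(d,b["at"]),4))
    hsv=cv2.cvtColor(d["img"],cv2.COLOR_RGB2HSV); h,s_,v=cv2.split(hsv)
    masks={"red":((h<8)|(h>172))&(s_>150)&(v>70),"green":(h>45)&(h<90)&(s_>100)&(v>40)}
    for n,m in masks.items():
        m=m.astype(np.uint8); k,l,st,c=cv2.connectedComponentsWithStats(m)
        for i in np.argsort(-st[1:,4])[:2]+1:
            pts=np.argwhere(l==i)[:,::-1].astype(np.float32)
            (cx,cy),sz,a=cv2.minAreaRect(pts)
            bx=cv2.boxPoints(((cx,cy),sz,a)); z=world(d,(cx,cy))[2]
            W=[world(d,tuple(x),z) for x in bx]
            e=max([W[1]-W[0],W[2]-W[1]],key=np.linalg.norm)
            print(n,st[i,4],(round(cx),round(cy)),world(d,(cx,cy)).round(4),"len",np.linalg.norm(W[1]-W[0]).round(4),np.linalg.norm(W[2]-W[1]).round(4),"dir",np.degrees(np.arctan2(e[1],e[0])).round(2))
    return d
E
python3 - <<'E'
from m import *
d=measure("w1.png"); print(np.array(d["hand_eye"]).round(3))
E
```

```text
tcp [0.5364 0.0486 0.356 ] yaw 95.93 tool z [-6.e-04  1.e-04 -1.e+00] F [ 0.68 -0.73  0.36]
release_button 0.67 [390. 150.] [0.621  0.087  0.1294]
handle_grip 0.8 [345. 147.] [0.5668 0.085  0.1317]
handle_grip 0.19 [370. 245.] [ 0.6425 -0.0899  0.034 ]
red 801 (344, 150) [0.5657 0.0817 0.1316] len 0.0789 0.014 dir 95.75
red 2 (462, 200) [0.7262 0.0333 0.1282] len 0.0 0.0014 dir 105.14
green 573 (373, 246) [ 0.6477 -0.0898  0.0335] len 0.099 0.0251 dir 5.81
green 280 (392, 151) [0.6239 0.0864 0.1296] len 0.0215 0.0218 dir -79.0
[[-0.001 -0.947 -0.321  0.084]
 [ 1.    -0.001 -0.     0.001]
 [ 0.    -0.321  0.947 -0.119]
 [ 0.     0.     0.     1.   ]]
```

View pics/w1.png

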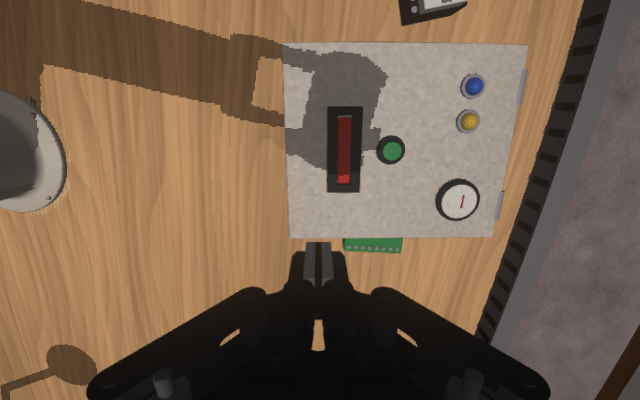

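The wrist view agrees with the networks: handle at (344,150), button at (392,151), yaw 5.8°. Next I move above the button and descend.

>>> {"fn": "step_arm", "kwargs": {
  "deltas": [
    {"xyz":[0.0095,0.0303,0],"roll":0,"claw":-1},
    {"xyz":[0.0095,0.0303,0],"roll":0,"claw":-1},
    {"xyz":[0.0095,0.0303,0],"roll":0,"claw":-1},
    {"xyz":[0,0,0.036],"roll":0,"claw":-1},
    {"xyz":[0,0,0.036],"roll":0,"claw":-1},
    {"xyz":[0,0,0.036],"roll":0,"claw":-1},
    {"xyz":[0,0,0.036],"roll":0,"claw":-1},
    {"xyz":[0,0,0.036],"roll":0,"claw":-1},
    {"xyz":[0,0,0.015],"roll":0,"claw":-1},
    {"xyz":[0,0,0],"roll":0,"claw":-1}
  ]
}}

```text
time: 5.15
ee_pos: [0.6219, 0.0837, 0.1589]
tool_rot: [-0.002, 0.671, 0.741, -0.002]
force: [-0.4, 0.1, -0.6]
width: -0.0005
gripper_force: 0.0
```

Run:
```python
from m import *
measure("w2.png")
```

```text
tcp [0.6235 0.0838 0.1615] yaw 95.7 tool z [-7.e-04 -0.e+00 -1.e+00] F [-0.36 -0.48  1.32]
handle_grip 0.75 [221. 232.] [0.5674 0.092  0.1316]
red 3206 (220, 241) [0.5666 0.0866 0.1312] len 0.0159 0.0776 dir -83.4
red 22 (467, 327) [0.726  0.0373 0.1283] len 0.0067 0.0017 dir 96.95
green 609 (320, 238) [0.6234 0.0936 0.1294] len 0.0219 0.0158 dir 5.76
```

View pics/w2.png

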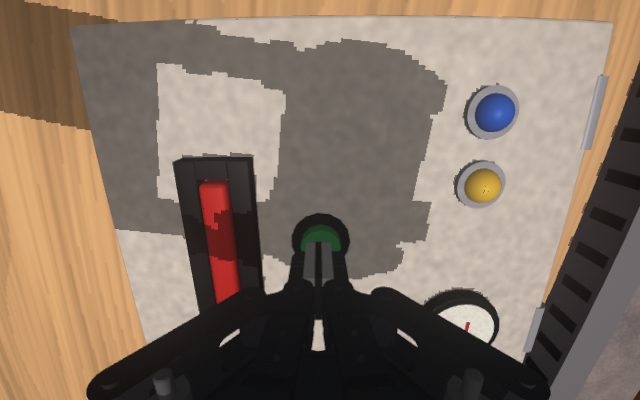

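Run:
```python
from m import *
d=shot("wrist"); p,R,s=pose(); print(p.round(4))
for uv in [(215,330),(240,315),(270,300),(200,345),(150,370),(290,290),(320,250),(310,265),(330,265),(110,385)]: print(uv,(world(d,uv)-p).round(3), world(d,uv)[2].round(3))
```

```text
[0.6253 0.0842 0.1642]
(215, 330) [-0.034  0.01   0.044] 0.209
(240, 315) [-0.028  0.01   0.037] 0.201
(270, 300) [-0.019  0.006  0.023] 0.187
(200, 345) [-0.037  0.009  0.05 ] 0.214
(150, 370) [-0.047  0.008  0.06 ] 0.224
(290, 290) [-0.011  0.012  0.023] 0.187
(320, 250) [ 0.001  0.012 -0.012] 0.153
(310, 265) [-0.004  0.012  0.003] 0.167
(330, 265) [0.005 0.012 0.003] 0.167
(110, 385) [-0.055  0.009  0.066] 0.23
```

>>> {"fn": "step_arm", "kwargs": {
  "deltas": [
    {"xyz":[0.004,0,0.003],"roll":0,"claw":-1},
    {"xyz":[0,0,0.003],"roll":0,"claw":-1},
    {"xyz":[0,0,0.002],"roll":0,"claw":-1},
    {"xyz":[0,0,0.001],"roll":0,"claw":-1},
    {"xyz":[0,0,0.001],"roll":0,"claw":-1},
    {"xyz":[0,0,0.001],"roll":0,"claw":-1},
    {"xyz":[0,0,0],"roll":0,"claw":-1}
  ]
}}

```text
time: 6.05
ee_pos: [0.6233, 0.0887, 0.1513]
tool_rot: [-0.0, 0.671, 0.742, 0.0]
force: [-1.8, 0.6, 6.1]
width: -0.0001
gripper_force: 2.9
```

```bash
cat > c.py <<'E'
from h import *
d=shot("wrist"); p,R,s=pose()
print(p.round(4),np.round(s["force"],2),np.round(s["torque"],3))
m=cv2.inRange(cv2.cvtColor(d["img"],cv2.COLOR_RGB2HSV),(0,150,60),(8,255,255))
m[:,300:]=0; v,u=np.nonzero(m)
print(len(u),"red",np.median(u),np.median(v), world(d,(np.median(u),np.median(v))).round(4))
E
python3 c.py
```

```text
[0.6233 0.0887 0.1513] [-2.54 -0.34  4.77] [ 0.128  0.47  -0.024]
3217 red 212.0 246.0 [0.5665 0.0924 0.1315]
```

>>> {"fn": "step_arm", "kwargs": {
  "deltas": [
    {"xyz":[0,0,0.001],"roll":0,"claw":-1},
    {"xyz":[0,0,0],"roll":0,"claw":-1}
  ]
}}

```text
time: 6.3
ee_pos: [0.6233, 0.0887, 0.1503]
tool_rot: [-0.0, 0.671, 0.742, 0.0]
force: [-3.0, 0.8, 5.4]
width: 0.0003
gripper_force: 2.9
```

```bash
python3 c.py
```

```text
[0.6233 0.0887 0.1503] [-2.96  0.71  5.48] [0.114 0.511 0.011]
3230 red 211.0 246.0 [0.5662 0.0928 0.1313]
```

>>> {"fn": "step_arm", "kwargs": {
  "deltas": [
    {"xyz":[0,0,0.001],"roll":0,"claw":-1},
    {"xyz":[0,0,0],"roll":0,"claw":-1}
  ]
}}

```text
time: 6.55
ee_pos: [0.6233, 0.0887, 0.1493]
tool_rot: [-0.0, 0.671, 0.742, 0.0]
force: [-1.1, 0.6, 3.6]
width: -0.0001
gripper_force: 1.2
```

```bash
python3 c.py
```

```text
[0.6233 0.0888 0.1491] [-1.7   0.85  4.75] [0.111 0.405 0.038]
3680 red 208.0 249.0 [0.5672 0.0949 0.1374]
```

>>> {"fn": "step_arm", "kwargs": {
  "deltas": [
    {"xyz":[0,0,0],"roll":0,"claw":-1},
    {"xyz":[0,0,0],"roll":0,"claw":-1}
  ]
}}

```text
time: 6.8
ee_pos: [0.6233, 0.0887, 0.1486]
tool_rot: [-0.0, 0.671, 0.742, 0.0]
force: [-1.4, 1.1, 4.3]
width: -0.0002
gripper_force: 2.0
```

```bash
python3 c.py
```

```text
[0.6233 0.0887 0.1485] [-2.13  1.38  4.09] [0.241 0.273 0.021]
4221 red 187.0 264.0 [0.5672 0.1014 0.1615]
```

The handle has popped out. Next I retreat and move over it with the gripper open.

>>> {"fn": "step_arm", "kwargs": {
  "deltas": [
    {"xyz":[0,0,-0.02],"roll":0,"claw":-1},
    {"xyz":[0,0,-0.035],"roll":0,"claw":-1},
    {"xyz":[0,0,-0.035],"roll":0,"claw":-1},
    {"xyz":[0,0,-0.035],"roll":0,"claw":0},
    {"xyz":[-0.015,-0.03,0],"roll":0,"claw":0},
    {"xyz":[-0.015,-0.027,0],"roll":0,"claw":0},
    {"xyz":[0,0,0],"roll":0,"claw":0},
    {"xyz":[0,0,0],"roll":0,"claw":0},
    {"xyz":[0,0,0],"roll":0,"claw":0}
  ]
}}

```text
time: 7.75
ee_pos: [0.5701, 0.0531, 0.2731]
tool_rot: [0.0, 0.671, 0.742, 0.0]
force: [0.3, 1.0, 0.2]
width: 0.0428
gripper_force: 0.0
```

Run:
```python
from m import *
measure("w3.png")
```

```text
tcp [0.5702 0.0532 0.2731] yaw 95.78 tool z [ 3.e-04  0.e+00 -1.e+00] F [ 0.48 -0.47  0.25]
release_button 0.82 [376. 161.] [0.6213 0.0893 0.1291]
handle_grip 0.83 [316. 165.] [0.5666 0.087  0.1612]
handle_grip 0.56 [377. 162.] [0.6226 0.0884 0.1293]
red 1642 (315, 169) [0.5659 0.0836 0.1616] len 0.014 0.0769 dir -83.91
red 17 (468, 227) [0.7267 0.032  0.1279] len 0.0156 0.0011 dir 95.87
green 140 (372, 162) [0.6182 0.088  0.1293] len 0.0197 0.0103 dir 85.74
green 110 (340, 275) [ 0.6193 -0.0976  0.0338] len 0.0418 0.0101 dir 5.58
```

View pics/w3.png

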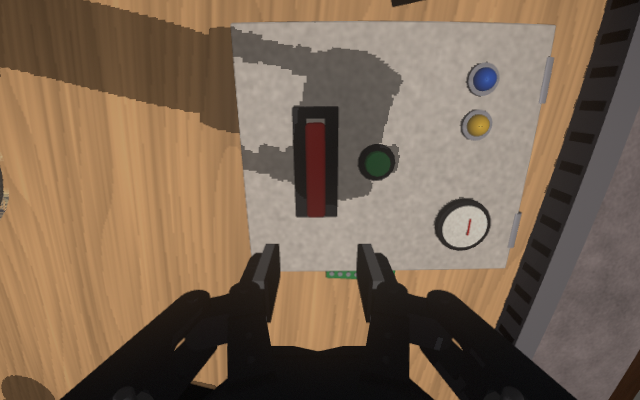

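>>> {"fn": "step_arm", "kwargs": {
  "deltas": [
    {"xyz":[0.032,-0.001,0],"roll":0,"claw":0},
    {"xyz":[0,0,0.03],"roll":0,"claw":0},
    {"xyz":[0,0,0.03],"roll":0,"claw":0},
    {"xyz":[0,0,0.026],"roll":0,"claw":0},
    {"xyz":[0,0,0.015],"roll":0,"claw":0},
    {"xyz":[0,0,0.01],"roll":0,"claw":0},
    {"xyz":[0,0,0],"roll":0,"claw":0}
  ]
}}

```text
time: 8.6
ee_pos: [0.565, 0.0848, 0.1613]
tool_rot: [-0.001, 0.671, 0.742, -0.001]
force: [-0.2, -0.6, 0.3]
width: 0.0424
gripper_force: 0.0
```

>>> {"fn": "step_arm", "kwargs": {
  "deltas": [
    {"xyz":[0,0,0],"roll":0,"claw":-1},
    {"xyz":[0,0,0],"roll":0,"claw":-1},
    {"xyz":[0,0,0],"roll":0,"claw":-1},
    {"xyz":[0,0,0],"roll":0,"claw":-1},
    {"xyz":[0,0,0],"roll":0,"claw":-1},
    {"xyz":[0,0,0],"roll":0,"claw":-1}
  ],
  "force": 20
}}

```text
time: 9.2
ee_pos: [0.5652, 0.0846, 0.1638]
tool_rot: [0.0, 0.671, 0.742, -0.0]
force: [-5.7, -0.6, 5.1]
width: 0.0154
gripper_force: 24.4
```

Run:
```python
from m import *
d=measure("w4.png");p,R,s=pose(); print(s["time"],s["torque"],s["width"],s["gripper_force"])
```

```text
tcp [0.5652 0.0846 0.1638] yaw 95.78 tool z [-3.e-04 -5.e-04 -1.e+00] F [-5.54 -1.1   4.65]
release_button 0.74 [410. 250.] [0.6215 0.0891 0.1289]
handle_grip 0.75 [316. 271.] [0.5647 0.0893 0.1612]
red 4037 (316, 276) [0.5655 0.0863 0.1609] len 0.014 0.08 dir -83.3
red 45 (537, 332) [0.7265 0.0321 0.1281] len 0.0172 0.0016 dir 96.01
green 968 (413, 253) [0.6237 0.0871 0.1291] len 0.0219 0.0223 dir -60.9
9.35 [-0.08157775  0.7435526   0.07307151] 0.015593288943454462 24.43912625312805
```

View pics/w4.png

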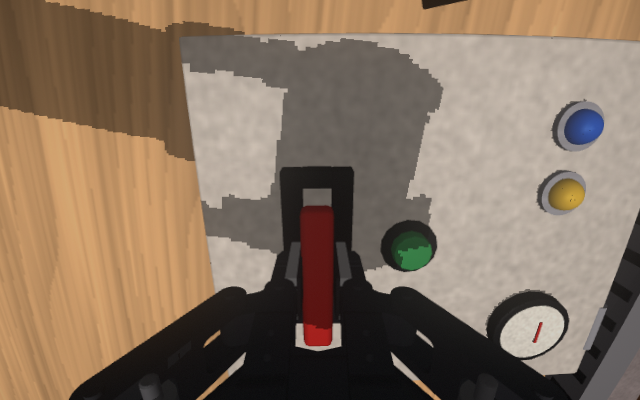

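>>> {"fn": "step_arm", "kwargs": {
  "deltas": [
    {"xyz":[0,-0.001,-0.001],"roll":0,"claw":-1},
    {"xyz":[0,0,0],"roll":0,"claw":-1}
  ]
}}

```text
time: 9.55
ee_pos: [0.5649, 0.0845, 0.1642]
tool_rot: [0.001, 0.671, 0.742, 0.001]
force: [-1.4, 0.1, 1.0]
width: 0.0153
gripper_force: 24.0
```

>>> {"fn": "step_arm", "kwargs": {
  "deltas": [
    {"xyz":[0,0,0],"roll":0.5,"claw":-1},
    {"xyz":[0,0,0],"roll":0.5,"claw":-1},
    {"xyz":[0,0,0],"roll":0,"claw":-1}
  ]
}}

```text
time: 9.85
ee_pos: [0.5656, 0.0845, 0.1642]
tool_rot: [0.001, 0.721, 0.693, 0.001]
force: [2.4, 0.3, 0.5]
width: 0.0154
gripper_force: 23.8
```

```bash
cat > f.py <<'E'
from h import *
# average of readings over 3 wrist shots (0.15 s), bar direction and height
F=[];T=[]
for i in range(3):
    d=shot("wrist"); p,R,s=pose(); F.append(s["force"]);T.append(s["torque"])
print("t",round(s["time"],2),"p",p.round(4),"yaw",np.degrees(np.arctan2(R[1,0],R[0,0])).round(2),"F",np.mean(F,0).round(2),"T",np.mean(T,0).round(3),"sdTz",np.std(T,0)[2].round(3),"w",round(s["width"],4),round(s["gripper_force"],1))
m=cv2.inRange(cv2.cvtColor(d["img"],cv2.COLOR_RGB2HSV),(0,150,60),(8,255,255))
k,l,st,c=cv2.connectedComponentsWithStats(m); i=np.argmax(st[1:,4])+1
pts=np.argwhere(l==i)[::15,::-1]
W=np.array([world(d,q) for q in pts]); zt=np.percentile(W[:,2],80); W=np.array([world(d,q,zt) for q in pts])
c_=W[:,:2].mean(0); u=np.linalg.svd(W[:,:2]-c_)[2][0]
print("bar c",c_.round(4),"ztop",zt.round(4),"dir",(np.degrees(np.arctan2(u[1],u[0]))%180).round(2))
E
python3 f.py
```

```text
t 10.0 p [0.5655 0.0845 0.1642] yaw 87.81 F [ 3.01 -0.26  1.07] T [-0.002 -0.599 -0.06 ] sdTz 0.026 w 0.0156 23.9
bar c [0.5667 0.0869] ztop 0.1613 dir 87.35
```

>>> {"fn": "step_arm", "kwargs": {
  "deltas": [
    {"xyz":[0,0,0],"roll":0.7,"claw":-1},
    {"xyz":[0,0,0],"roll":0.7,"claw":-1},
    {"xyz":[0,0,0],"roll":0.7,"claw":-1},
    {"xyz":[0,0,0],"roll":0.7,"claw":-1},
    {"xyz":[0,0,0],"roll":0,"claw":-1}
  ]
}}

```text
time: 10.5
ee_pos: [0.5671, 0.0841, 0.1643]
tool_rot: [0.002, 0.842, 0.539, 0.003]
force: [9.8, -2.4, -3.3]
width: 0.0155
gripper_force: 23.3
```

```bash
sed -i 's/print("bar c"/print("eff6",round(s["effort"][5],3),"q6",round(s["joint_positions"][5],4));print("bar c"/' f.py; python3 f.py
```

```text
t 10.65 p [0.5671 0.0841 0.1643] yaw 65.39 F [ 9.78 -1.33 -3.73] T [-0.257 -1.704 -0.044] sdTz 0.033 w 0.0155 23.3
eff6 -0.043 q6 0.3663
bar c [0.5685 0.0865] ztop 0.1614 dir 65.86
```

>>> {"fn": "step_arm", "kwargs": {
  "deltas": [
    {"xyz":[0.0008,0.0018,0.0007],"roll":0,"claw":-1},
    {"xyz":[0,0,0],"roll":0.5,"claw":-1},
    {"xyz":[0,0,0],"roll":0.5,"claw":-1},
    {"xyz":[0,0,0],"roll":0,"claw":-1}
  ]
}}

```text
time: 11.05
ee_pos: [0.5681, 0.0838, 0.1642]
tool_rot: [0.002, 0.877, 0.48, 0.002]
force: [4.0, -3.0, 4.2]
width: 0.0152
gripper_force: 24.3
```

```bash
python3 f.py
```

```text
t 11.2 p [0.5681 0.0838 0.1642] yaw 57.41 F [ 4.06 -2.48  3.61] T [-0.554 -0.756 -0.006] sdTz 0.008 w 0.0156 24.3
eff6 -0.004 q6 0.5059
bar c [0.57   0.0859] ztop 0.1613 dir 57.75
```

```bash
sed -i 's/^F=\[\];T=\[\]/F=[];T=[];s0=r.sense();print("now Tz",round(s0["torque"][2],3),"eff6",round(s0["effort"][5],3))/' f.py; python3 f.py | head -1
```

```text
now Tz 0.006 eff6 -0.004
```

>>> {"fn": "step_arm", "kwargs": {
  "deltas": [
    {"xyz":[0,0,-0.0004],"roll":0.25,"claw":-1},
    {"xyz":[0,0,0],"roll":0.25,"claw":-1}
  ]
}}

```text
time: 11.55
ee_pos: [0.5683, 0.0836, 0.1643]
tool_rot: [0.002, 0.894, 0.449, 0.002]
force: [6.5, -2.1, 0.9]
width: 0.0159
gripper_force: 24.0
```

```bash
python3 f.py
```

```text
now Tz 0.12 eff6 -0.179
t 11.7 p [0.5683 0.0836 0.1642] yaw 53.42 F [ 6.47 -3.16  1.49] T [-0.609 -1.11   0.161] sdTz 0.008 w 0.0149 23.9
eff6 0.149 q6 0.5756
bar c [0.5702 0.0857] ztop 0.1614 dir 54.1
```

>>> {"fn": "step_arm", "kwargs": {
  "deltas": [
    {"xyz":[0.0002,0.0011,0],"roll":0.125,"claw":-1},
    {"xyz":[0,0,0],"roll":0.125,"claw":-1}
  ]
}}

```text
time: 11.9
ee_pos: [0.5686, 0.0835, 0.1642]
tool_rot: [0.001, 0.901, 0.433, 0.001]
force: [4.9, -3.3, 5.7]
width: 0.0153
gripper_force: 24.4
```

```bash
python3 f.py
```

```text
now Tz 0.202 eff6 -0.015
t 12.05 p [0.5685 0.0835 0.1641] yaw 51.36 F [ 4.6  -3.5   4.68] T [-0.656 -0.8    0.201] sdTz 0.035 w 0.0153 24.4
eff6 0.169 q6 0.6109
bar c [0.5705 0.0856] ztop 0.1613 dir 51.83
```

>>> {"fn": "step_arm", "kwargs": {
  "deltas": [
    {"xyz":[0,0,0],"roll":0.125,"claw":-1},
    {"xyz":[0,0,0],"roll":0.125,"claw":-1}
  ]
}}

```text
time: 12.25
ee_pos: [0.5687, 0.0834, 0.1642]
tool_rot: [0.001, 0.909, 0.417, 0.001]
force: [5.5, -2.6, 4.8]
width: 0.0153
gripper_force: 24.5
```

```bash
python3 f.py
```

```text
now Tz 0.329 eff6 0.074
t 12.4 p [0.5687 0.0834 0.1642] yaw 49.38 F [ 5.51 -3.78  4.55] T [-0.708 -0.857  0.234] sdTz 0.033 w 0.0151 24.4
eff6 0.237 q6 0.6456
bar c [0.5707 0.0855] ztop 0.1613 dir 50.23
```

>>> {"fn": "step_arm", "kwargs": {
  "deltas": [
    {"xyz":[0,0,0],"roll":0.1,"claw":-1},
    {"xyz":[0,0,0],"roll":0.1,"claw":-1}
  ]
}}

```text
time: 12.6
ee_pos: [0.5688, 0.0833, 0.1642]
tool_rot: [0.002, 0.914, 0.405, 0.001]
force: [5.4, -3.4, 5.0]
width: 0.0155
gripper_force: 24.8
```

```bash
python3 f.py
```

```text
now Tz 0.268 eff6 0.173
t 12.75 p [0.5688 0.0833 0.1642] yaw 47.78 F [ 5.43 -3.99  4.19] T [-0.751 -0.879  0.295] sdTz 0.031 w 0.0154 24.7
eff6 0.304 q6 0.6734
bar c [0.5708 0.0852] ztop 0.1613 dir 49.11
```

>>> {"fn": "step_arm", "kwargs": {
  "deltas": [
    {"xyz":[0,0,0],"roll":0.08,"claw":-1},
    {"xyz":[0,0,0],"roll":0.08,"claw":-1}
  ]
}}

```text
time: 12.95
ee_pos: [0.5688, 0.0833, 0.1642]
tool_rot: [0.002, 0.919, 0.395, 0.002]
force: [6.8, -4.2, 3.8]
width: 0.0151
gripper_force: 25.1
```

```bash
python3 f.py
```

```text
now Tz 0.421 eff6 0.256
t 13.1 p [0.5689 0.0832 0.1642] yaw 46.51 F [ 5.89 -3.87  4.28] T [-0.817 -0.94   0.349] sdTz 0.035 w 0.0156 25.0
eff6 0.36 q6 0.6956
bar c [0.5711 0.0852] ztop 0.1613 dir 47.49
```

>>> {"fn": "step_arm", "kwargs": {
  "deltas": [
    {"xyz":[0,0,0],"roll":-0.1,"claw":-1},
    {"xyz":[0,0,0],"roll":-0.1,"claw":-1}
  ]
}}

```text
time: 13.3
ee_pos: [0.5688, 0.0833, 0.1642]
tool_rot: [0.002, 0.913, 0.408, 0.001]
force: [5.0, -3.8, 4.6]
width: 0.0155
gripper_force: 24.3
```

```bash
python3 f.py
```

```text
now Tz 0.046 eff6 0.158
t 13.45 p [0.5688 0.0833 0.1642] yaw 48.08 F [ 4.8  -4.07  4.17] T [-0.771 -0.873  0.042] sdTz 0.01 w 0.0158 24.3
eff6 0.04 q6 0.6682
bar c [0.5706 0.0856] ztop 0.1613 dir 47.68
```

>>> {"fn": "step_arm", "kwargs": {
  "deltas": [
    {"xyz":[0,0,0],"roll":-0.1,"claw":-1},
    {"xyz":[0,0,0],"roll":-0.1,"claw":-1}
  ]
}}

```text
time: 13.65
ee_pos: [0.5687, 0.0834, 0.1642]
tool_rot: [0.001, 0.907, 0.42, 0.001]
force: [4.5, -3.2, 4.7]
width: 0.0155
gripper_force: 24.3
```

```bash
python3 f.py
```

```text
now Tz -0.036 eff6 0.105
t 13.8 p [0.5687 0.0834 0.1642] yaw 49.66 F [ 5.29 -3.92  4.78] T [-0.736 -0.843  0.006] sdTz 0.039 w 0.0155 24.3
eff6 -0.02 q6 0.6404
bar c [0.5706 0.0856] ztop 0.1614 dir 49.46
```

The torque rises elastically to about 0.35 N m and springs back, so this is the end stop, and the latch is clear. I'll back off slightly, grip firmer and start lifting along the arc.

>>> {"fn": "step_arm", "kwargs": {
  "deltas": [
    {"xyz":[0,0,0],"roll":-0.25,"claw":-1},
    {"xyz":[0,0,0],"roll":0,"claw":-1},
    {"xyz":[0,0,0],"roll":0,"claw":-1},
    {"xyz":[0.0005,0.0006,-0.0035],"roll":0,"claw":-1},
    {"xyz":[0.0006,0.0006,-0.0035],"roll":0,"claw":-1},
    {"xyz":[0.0006,0.0006,-0.0035],"roll":0,"claw":-1},
    {"xyz":[0.0006,0.0006,-0.0034],"roll":0,"claw":-1},
    {"xyz":[0,0,0],"roll":0,"claw":-1}
  ],
  "force": 40
}}

```text
time: 14.6
ee_pos: [0.5699, 0.0837, 0.1736]
tool_rot: [-0.0, 0.9, 0.436, -0.001]
force: [9.8, -3.8, -13.2]
width: 0.0146
gripper_force: 42.8
```

```bash
python3 f.py
```

```text
now Tz -0.01 eff6 0.018
t 14.75 p [0.5698 0.0837 0.1736] yaw 51.65 F [ 10.71  -4.37 -12.77] T [-0.744 -1.397  0.02 ] sdTz 0.032 w 0.0154 42.8
eff6 0.016 q6 0.6064
bar c [0.5727 0.0857] ztop 0.1709 dir 51.54
```

>>> {"fn": "step_arm", "kwargs": {
  "deltas": [
    {"xyz":[0.0021,0.0024,-0.0068],"roll":0,"claw":-1},
    {"xyz":[0.0018,0.0019,-0.0067],"roll":0,"claw":-1},
    {"xyz":[0.0017,0.0017,-0.0067],"roll":0,"claw":-1},
    {"xyz":[0.0018,0.0019,-0.0066],"roll":0,"claw":-1},
    {"xyz":[0,0,0],"roll":0,"claw":-1}
  ]
}}

```text
time: 15.25
ee_pos: [0.5779, 0.0848, 0.1986]
tool_rot: [-0.002, 0.9, 0.436, -0.005]
force: [2.8, -3.7, -13.9]
width: 0.0149
gripper_force: 49.6
```

```bash
python3 f.py
```

```text
now Tz 0.186 eff6 0.094
t 15.4 p [0.5778 0.0848 0.1986] yaw 51.67 F [  3.39  -3.65 -13.13] T [-0.696  0.164  0.115] sdTz 0.026 w 0.0153 49.6
eff6 0.092 q6 0.609
bar c [0.5805 0.0866] ztop 0.1972 dir 52.36
```

>>> {"fn": "step_arm", "kwargs": {
  "deltas": [
    {"xyz":[0.0022,0.0023,-0.007],"roll":0,"claw":-1},
    {"xyz":[0.0023,0.0024,-0.007],"roll":0,"claw":-1},
    {"xyz":[0.0024,0.0025,-0.007],"roll":0,"claw":-1},
    {"xyz":[0.0025,0.0025,-0.0065],"roll":0,"claw":-1},
    {"xyz":[0,0,0],"roll":0,"claw":-1}
  ]
}}

```text
time: 15.9
ee_pos: [0.5928, 0.0867, 0.2294]
tool_rot: [-0.002, 0.9, 0.436, -0.003]
force: [-3.9, -3.1, -16.3]
width: 0.0152
gripper_force: 68.0
```

```bash
python3 f.py
python3 - <<'E'
from h import *
d=shot("scene","s2.png"); d2=shot("top")
# lid front edge: bright grey pixels of lid in top/scene depth: highest lid points on the front
for D in (d,d2):
    v,u=np.nonzero(D["z_map"]>0); K=D["intrinsics"]
    q=cv2.undistortPoints(np.stack([u,v],1).astype(float)[:,None],np.array(K),np.array([D["k1"],0,0,0,0.]))[:,0]
    z=D["z_map"][v,u]; P=(np.c_[q,np.ones(len(q))]*z[:,None])@D["Rw"].T+D["tw"]
    e=np.array([np.cos(.103),np.sin(.103)]); n=np.array([-e[1],e[0]])
    o=np.array([.567,.085])+.07*e; a=(P[:,:2]-o)@e; b=(P[:,:2]-o)@n
    im=D["img"][v,u].astype(int); grey=(im.max(1)-im.min(1)<25)
    m=(np.abs(b)>.07)&(np.abs(b)<.115)&(np.abs(a)<.13)&(P[:,2]>.1)&grey
    c=np.polyfit(a[m],P[m,2],1); print(m.sum(),"slope",c,"angle",np.arctan(-c[0]),"res",np.std(P[m,2]-np.polyval(c,a[m])),a[m].min(),P[m,2].max())
E
```

```text
now Tz 0.159 eff6 0.15
t 16.05 p [0.5927 0.0868 0.2294] yaw 51.7 F [ -2.99  -4.06 -15.54] T [-0.636  1.452  0.132] sdTz 0.002 w 0.0148 68.1
eff6 0.142 q6 0.6127
bar c [0.5955 0.089 ] ztop 0.2295 dir 52.22
1924 slope [-0.3661978   0.16498173] angle 0.35103143085526683 res 0.02571820685706615 -0.12990133855524963 0.5581836376946838
2263 slope [-0.32948971  0.16425763] angle 0.31828731587406306 res 0.014853410815326276 -0.1298733034404858 0.5410509456630538
```

View pics/s2.png

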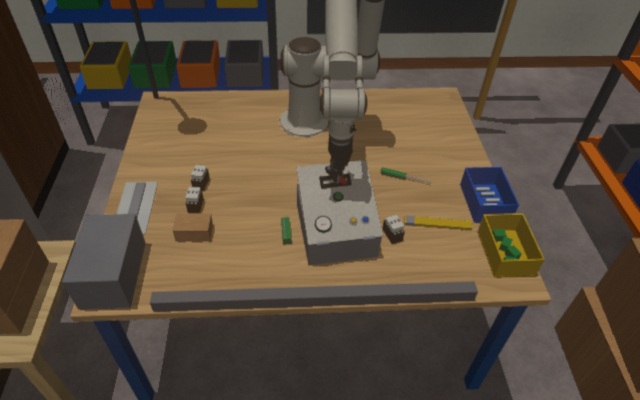

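The lid is up as planned, at (335,190). Now I let go gently and retreat.

>>> {"fn": "step_arm", "kwargs": {
  "deltas": [
    {"xyz":[0,0,0.001],"roll":0,"claw":-1},
    {"xyz":[0,0,0],"roll":0,"claw":-0.35},
    {"xyz":[0,0,0],"roll":0,"claw":-0.35},
    {"xyz":[0,0,0],"roll":0,"claw":-0.35},
    {"xyz":[0,0,0],"roll":0,"claw":-0.35}
  ],
  "force": 20
}}

```text
time: 16.65
ee_pos: [0.5961, 0.087, 0.2324]
tool_rot: [0.001, 0.9, 0.436, 0.002]
force: [-0.2, -0.8, 0.8]
width: 0.0276
gripper_force: 0.0
```

```bash
python3 f.py
```

```text
now Tz -0.031 eff6 0.001
t 16.8 p [0.5953 0.0868 0.231 ] yaw 51.68 F [-0.09  0.15 -0.32] T [ 0.025 -0.01   0.023] sdTz 0.011 w 0.0277 0.0
eff6 0.0 q6 0.6128
bar c [0.5952 0.089 ] ztop 0.2296 dir 50.19
```

Free, with the bar still up. I'll go straight up, then back towards the base, and check.

>>> {"fn": "step_arm", "kwargs": {
  "deltas": [
    {"xyz":[0,0,-0.01],"roll":0,"claw":-0.35},
    {"xyz":[0,0,-0.015],"roll":0,"claw":-0.35},
    {"xyz":[0,0,-0.025],"roll":0,"claw":-0.35},
    {"xyz":[0,0,-0.03],"roll":0,"claw":-0.35},
    {"xyz":[0,0,-0.03],"roll":0,"claw":-0.35},
    {"xyz":[-0.028,-0.028,0],"roll":0,"claw":-0.35},
    {"xyz":[-0.028,-0.028,0],"roll":0,"claw":-0.35},
    {"xyz":[-0.028,-0.028,0],"roll":0,"claw":-0.35},
    {"xyz":[-0.028,-0.028,0],"roll":0,"claw":-0.35},
    {"xyz":[0,0,0],"roll":0,"claw":-0.35}
  ]
}}

```text
time: 17.8
ee_pos: [0.4343, 0.0684, 0.3414]
tool_rot: [0.0, 0.9, 0.436, 0.0]
force: [0.4, 0.5, 0.8]
width: 0.0276
gripper_force: 0.0
```

```bash
python3 f.py
python3 - <<'E'
from h import *
d2=shot("top"); d=shot("scene"); w=shot("wrist","w5.png")
for D in (d,d2,w):
    v,u=np.nonzero(D["z_map"]>0); K=D["intrinsics"]
    q=cv2.undistortPoints(np.stack([u,v],1).astype(float)[:,None],np.array(K),np.array([D["k1"],0,0,0,0.]))[:,0]
    z=D["z_map"][v,u]; P=(np.c_[q,np.ones(len(q))]*z[:,None])@D["Rw"].T+D["tw"]
    e=np.array([np.cos(.103),np.sin(.103)]); n=np.array([-e[1],e[0]])
    o=np.array([.567,.085])+.07*e; a=(P[:,:2]-o)@e; b=(P[:,:2]-o)@n
    m=(np.abs(b)>.06)&(np.abs(b)<.11)&(a>-.1)&(a<.12)&(P[:,2]>.1)&(P[:,2]<.24)
    for _ in range(6):
        c=np.polyfit(a[m],P[m,2],1); m&=np.abs(P[:,2]-np.polyval(c,a))<.006
    if m.sum(): print(m.sum(),"angle",np.arctan(-c[0]).round(4),"front rise",(.28*np.sin(np.arctan(-c[0]))).round(4), "z at -0.12:",np.polyval(c,-.12).round(4))
    for nm in ("contactor_a","terminals","screwdriver"):
        if D is d2: print(nm,[world(D,b["at"]).round(3) for b in r.boxes_of(D,nm)[:3]])
E
```

```text
now Tz 0.0 eff6 -0.108
t 17.95 p [0.4383 0.0682 0.3417] yaw 51.67 F [ 0.86 -0.23  0.21] T [ 0.     0.013 -0.004] sdTz 0.028 w 0.0276 0.0
eff6 -0.002 q6 0.5496
bar c [0.5872 0.0855] ztop 0.2301 dir 58.5
1485 angle 0.3144 front rise 0.0866 z at -0.12: 0.2017
2725 angle 0.3203 front rise 0.0882 z at -0.12: 0.2027
contactor_a [array([ 0.383, -0.393,  0.071]), array([0.663, 0.272, 0.073]), array([ 0.497, -0.4  ,  0.072])]
terminals [array([ 0.638, -0.084,  0.033])]
screwdriver []
10944 angle 0.3186 front rise 0.0877 z at -0.12: 0.2038
```

View pics/w5.png

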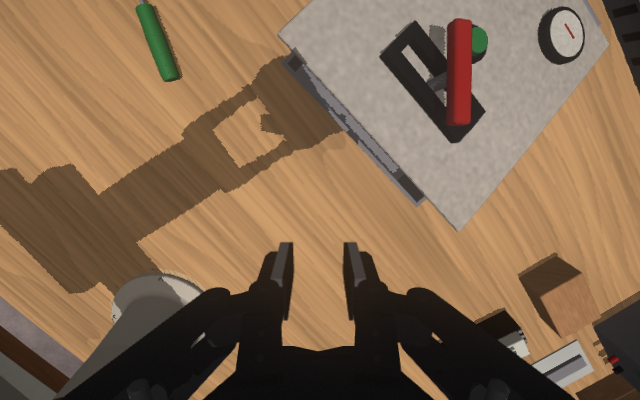

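The wrist view shows the lid standing open (front rise about 8.8 cm), and the red bar at (460,70) out and turned about 45° from its frame. The other things are untouched.

```bash
python3 -c "
from cell import r
print(r.hand_in())"
```

```text
the job is handed in; nothing more can be done
None
```

The enclosure is open and the job is handed in: lid front edge measured 8.8 cm up, T-handle out and turned about 45°, just short of its end stop, gripper clear; I saw nothing else on the bench disturbed, though the final check missed the screwdriver, which shows in the last picture, and didn't cover the rule or carton.

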